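Seat an objective and hold the shutter half open

ROBOT

A 6-joint arm with a two-finger parallel gripper is mounted at the origin on the work surface. World frame = base frame: x ahead of the robot, y to its left, z up, the work surface at z = 0. Lengths are in m, angles in degrees, forces in N, time in s.
With the tool pointing down it reaches from about 0.25 to 0.725 m from the base axis. Payload 9.7 kg.
Tool frame: the origin (TCP) lies midway between the tips of the shut fingers; the grasp point (between the pads) lies 19 mm behind it (bot.hold_point_z is the distance from the TCP to the grasp point, in m); z points along the fingers, y is the line along which they close (so a half turn about z gives the same grasp; the last joint's range is limited). The gripper opens to 85 mm and grips with 20 to 120 N. Pads are 22 mm wide; open, the fingers measure 114 mm over their backs; the gripper's body (76 mm by 85 mm) begins 54 mm behind the grasp point. The pads swing forward as they close: fully open they stand 13 mm farther back than shut.
Start: joints at [72.594, 4.979, 10.078, 95.1, 0, 90], TCP at [0.165, 0.525, 0.231] pointing down, gripper open.
Joint ranges: [-179.16, 179.16], [-48.56, 103.87], [-65.8, 70.77], [-126.05, 130.52], [-82.76, 87.17], [-180, 180]. Speed limits (degrees/s): [127.2, 127.2, 147.25, 180, 180, 180].

INTERFACE

Orientations are given as [roll, pitch, yaw] about the fixed x, y, z axes, in that order (R = Rz(yaw) Ry(pitch) Rx(roll)).
In Python, from workcell import bot gives the robot as it stands.
- The arm moves only by the tool play_rows, never from a script. Its argument "steps" is a list that holds one entry, the list of rows, each a list of 4 numbers: the shift along the tool's x, y, z in m, then the turn about the tool's z in rad. In form: [[[tx, ty, tz, yaw], ...]]. A call has exactly 5 rows; each row shifts and turns the commanded pose from where the row before left it, along the tool's axes as they then stand; what a row does not reach is not made up. A row lasts 1/12 s, in which the tool goes at most 41.7 mm and 7.16 degrees, less where a joint would pass 70% of its speed; a pose out of reach is approached as far as the arm can. A call is refused whole if a number of a shift passes 0.0417 or a number of a turn 0.125, either way. A call with a gripper value outside its range is refused whole. "gripper" is the finger opening in m, from 0 to 0.0854, set as the call begins (left out, the last holds). The fingers move at their own pace and stop on an object; "squeeze" is the grip in N (left out, the last holds). Time passes only in rows, so rows that do not move let the fingers close, or fill a call up. It gives the time, the measured TCP pose, the force, the opening and the grip force at its end, in the units of the state.
- bot.get_obs(): the state, without advancing time (a new reading comes with each control period).
- bot.camera(name): name is "scene" or "top" or "wrist"; returns a dict with "img" (480x640x3 uint8, blue, green, red), "vfov" (degrees; the focal length in pixels is half the picture's height over the tangent of half this angle, whatever the lens; pixels are square), "cx", "cy" (the principal point, pixels), "xyz" and "attitude" of the camera in the world. Camera axes: x right, y down, z forward; pixel columns grow to the right and rows downward; lengths in m; the calibration is good to about 2 mm. A picture is of the moment at which its call begins. There is no depth.
- bot.job_done(): hands the job in; it is judged then, once.
The state is a dict: "time": time; "q": joint angles; "qd": joint speeds; "joint_efforts": joint torques, N m; "ee_pos": TCP position; "tcp_rot": TCP orientation; "wrist_force": force on the tool from outside, world axes, zero at the start; "torque": the same for the moment, N m; "opening": finger opening in m; "grasp_force": force on a finger pad.
Only numpy, scipy, OpenCV 4.12 (cv2) and the standard library are available. Lean on these libraries where they do the work, as an engineer would, in place of code of your own. Each camera call takes 0.05 s, during which the arm holds its last target. There are 200 camera calls.

TASK

Set the short microscope objective (the one with the side lug) upright in the round nest of the check stand, without dropping it, with its lug pointing straight at the index blade, and let it go. Then press the stand's spring-loaded shutter plunger down with the fingers until the top of its cap is level with the tops of the two posts beside it, and finish while holding it there, with the fingers still pressing. Leave the other things on the bench where they are.

Things in the scene. Friction and masses are not known exactly. Their poses are not given: they have to be found in the camera images.
- objective: Short aluminium objective with brass thread on top, 58 mm tall, 0.15 kg, loose, upright. Heights z in mm: foot dia 32 to z 12 (27 at the chamfered bottom); collar dia 38, z 12-22; grip barrel dia 32, z 22-52; thread dia 21 to z 58. One lug, 10 wide, 10 high, sticks out of the collar to 36 mm from the axis, along the objective's own -x. Origin: centre of underside; z up the axis.
- lug_tip (a point): The outer end of the objective's lug: 36 mm from the objective's axis along its -x, 17 mm above its underside.
- stand: Check stand, fixed: white plate 130 (its x) x 240 (its y) x 12 mm; origin centre of underside, z up. Dark nest at x 0, y +65. Black shutter housing 92 x 70 mm, top 47 above the bench, at x 0, y -65, with the plunger. Index blade: upright dark steel, 16 mm long radially, 8 wide, top 34 above the bench, on the nest's -x side, 41 to 57 mm from its centre.
- seat (a point): Centre of the nest's floor, 14 mm above the bench, where the centre of the objective's underside belongs. The nest is a round ring, inner diameter 37 mm, outer 52 mm, its rim 8 mm above this floor. Axes as the stand's.
- index_mark (a point): The point where the lug's tip belongs: 36 mm from the nest's centre towards the index blade (the stand's -x), 5 mm short of the blade, 17 mm above the nest's floor.
- plunger (a joint): Travel of the shutter plunger in m: 0 at rest (up), grows as it is pressed straight down, 0.024 at its stop. The cap is level with the two posts at 0.012. The spring pushes back with about 4.2 N at 0, 8.4 N at 0.012 and 12.6 N at 0.024; it springs up if let go.
- plunger_top (a point): Centre of the top face of the plunger's flat round aluminium cap, 40 mm diameter, 8 mm thick; it moves with the plunger and is 83 mm above the bench at rest.
- gauge_level (a point): On the plunger's axis at the height of the tops of the two steel posts, 71 mm above the bench. The posts, 8 mm diameter, stand on the housing 37 mm either side of the plunger's axis along the stand's x.
- long_objective: Bystander: another aluminium objective, taller and slimmer (84 mm tall, 30 mm diameter), with no lug, loose, standing upright. Origin: centre of the underside.
- oil_bottle: Bystander: small amber bottle, 36 mm diameter, 70 mm tall, loose. Origin: centre of the underside.
- beaker: Bystander: glass beaker, 64 mm diameter, 80 mm tall, loose. Origin: centre of the underside.
- slide_tray: Bystander: flat orange tray of slides, 85 x 250 mm, about 12 mm high, loose. Origin: centre of the underside.
There are look-alikes about, which are no part of the job. What is shaped like the objective but green or red is not meant.

How it is judged (in metres and radians):
On the way, in this order (a step that is already met when the one before it is completed fails the run):
1. the objective stands in the nest with its lug at the index blade, let go, the plunger still up (horizontal distance between objective and seat below 0.004 m and z of objective in the frame of seat between -0.003 and 0.003 m and angle between objective's own z axis and vertical below 0.1 rad and horizontal distance between lug_tip and index_mark below 0.0075 m and contact force between the fingers and objective below 0.1 N and value of joint plunger below 0.004 m), for 0.2 s.
2. the plunger is pressed level with the posts (value of joint plunger between 0.009 and 0.015 m), for 0.2 s.
At the end, for the whole second after the job is handed in: The objective stands free and upright on the nest's floor (within 4 mm, height 3 mm, tilt 0.1 rad), lug tip within 7.5 mm of the index mark; the fingers hold the plunger still (over 3 N), its cap within 3 mm of level with the posts (travel 9 to 15 mm) (all of step 2 and horizontal distance between objective and seat below 0.004 m and z of objective in the frame of seat between -0.003 and 0.003 m and angle between objective's own z axis and vertical below 0.1 rad and horizontal distance between lug_tip and index_mark below 0.0075 m and contact force between the fingers and plunger above 3 N and contact force between the fingers and objective below 0.1 N and velocity of joint plunger between -0.01 and 0.01 m/s and linear speed of objective below 0.01 m/s); the arm keeps its last pose, push and grip.
It fails at once if the long objective is pushed more than 20 mm from its place (distance of long_objective from where it was at the start of the episode above 0.02 m).
It fails at once if the oil bottle is pushed more than 20 mm from its place (distance of oil_bottle from where it was at the start of the episode above 0.02 m).
It fails at once if the beaker is pushed more than 20 mm from its place (distance of beaker from where it was at the start of the episode above 0.02 m).
It fails at once if the slide tray is pushed more than 20 mm from its place (distance of slide_tray from where it was at the start of the episode above 0.02 m).
It fails at once if the objective is dropped (falls faster than 0.4 m/s with no finger on it) (linear speed of objective above 0.4 m/s and contact force between the fingers and objective below 0.05 N).
It also fails if it takes over 45 s, if anything falls off the work surface, if the arm or the gripper's body presses on something with over 40 N, if the wrist force passes 120 N, or if a joint passes its speed limit or range.

## Working session

There is one attempt and no reset: what is moved stays moved. The work goes in short steps, Python scripts to look and compute and a tool call to move; the robot and the scene stay as the last step left them, time stands still between calls to the robot, and variables do not carry over. Pictures are saved under pics/ and viewed, at most 13 in all, crops included, and the job is handed in when it is done.

Besides the shell and the picture viewer there is one more tool, called after "Emit:" in YAML: its name, and indented under it one key for each argument. play_rows: Moves the arm, as the interface text tells. Its arguments: {"type":"object","properties":{"steps":{"type":"array","items":{"type":"array","items":{"type":"array","items":{"type":"number"}}}},"gripper":{"type":"number"},"squeeze":{"type":"number"}},"required":["steps"]}

```bash
mkdir -p pics
cat > h.py <<'E'
import numpy as np, cv2
from scipy.spatial.transform import Rotation as R
from workcell import bot
def snap(name,fn):
    c=bot.camera(name); cv2.imwrite('pics/'+fn,c['img']); np.save('pics/'+fn+'.npy',{k:c[k] for k in c if k!='img'},allow_pickle=True); return c
def rot(a):
    a=np.array(a,float); return a if a.shape==(3,3) else R.from_euler('xyz',a,degrees=True).as_matrix()
def cal(fn): return np.load('pics/'+fn+'.npy',allow_pickle=True).item()
def ray(c,u,v):
    f=240/np.tan(np.radians(c['vfov'])/2)
    return rot(c['attitude'])@np.array([(u-c['cx'])/f,(v-c['cy'])/f,1])
def atz(c,u,v,z):
    d=ray(c,u,v);p=np.array(c['xyz']);return p+d*(z-p[2])/d[2]
def proj(c,P):
    f=240/np.tan(np.radians(c['vfov'])/2)
    q=rot(c['attitude']).T@(np.array(P)-c['xyz']);return q[0]/q[2]*f+c['cx'],q[1]/q[2]*f+c['cy']
E
python3 - <<'E'
from h import *
for n in ('scene','top'):
    c=snap(n,n+'0.png');print({k:c[k] for k in c if k!='img'})
print(bot.get_obs())
E
```

```text
{'vfov': 51.72476950234618, 'cx': 319.408582943259, 'cy': 235.96016538811503, 'xyz': array([0.85813506, 0.50573471, 0.82262333]), 'attitude': array([-145.85726598,    0.34643675,  146.3214101 ])}
{'vfov': 55.848954690236525, 'cx': 323.2500307824064, 'cy': 236.80844411656147, 'xyz': array([0.46771216, 0.09982885, 0.98299968]), 'attitude': array([-171.76663729,    0.24517019,  -90.43956419])}
{'time': 0.1, 'q': array([7.25939075e+01, 5.00894265e+00, 1.00385939e+01, 9.50970453e+01,
       7.68103675e-04, 8.99993372e+01]), 'qd': array([-0.0363503 , -0.15623358,  0.16470069, -0.00800633,  0.04883656,
       -0.0095898 ]), 'joint_efforts': array([-3.51064991e-04, -5.21560085e+01,  4.65654659e+01,  1.59877382e-02,
        3.43677505e-05,  3.46155889e-05]), 'ee_pos': array([0.16446832, 0.52463634, 0.23064082]), 'tcp_rot': array([-1.79932606e+02, -7.68882810e-04,  1.62594569e+02]), 'wrist_force': array([-0.01866713, -0.52316998, -0.06089903]), 'torque': array([0.02946687, 0.01415789, 0.00379936]), 'grasp_force': 0.0, 'opening': 0.0849951739381368}
```

View pics/top0.png

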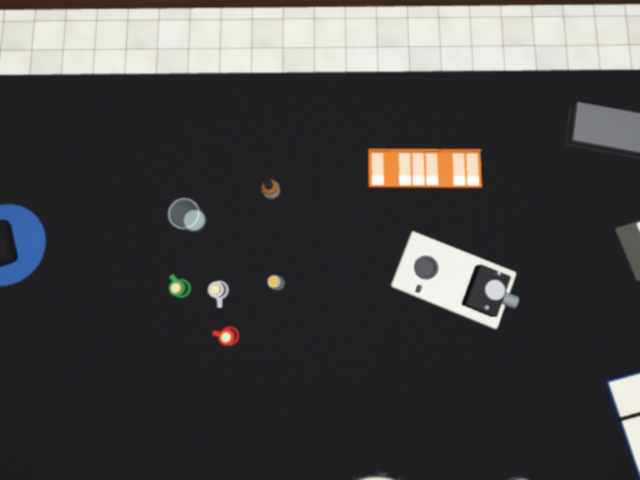

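View pics/scene0.png

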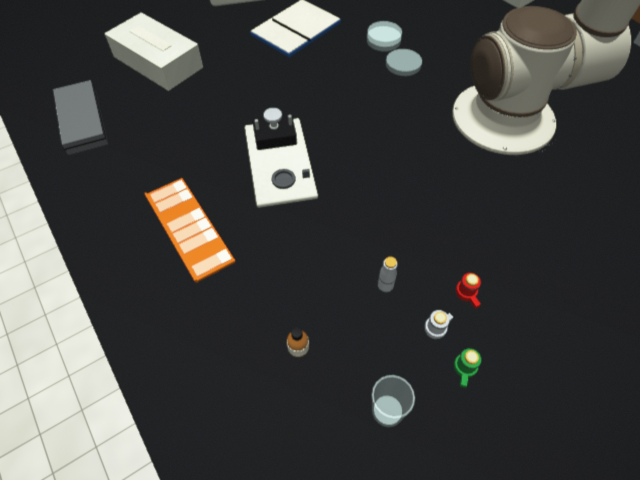

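The top view shows the silver objective at about (217,289) with its lug at (220,303). Red, green and long look-alikes are around it. The stand's nest is at (426,267), its blade at (418,289), and the plunger cap at (495,290).

Run:
```python
from h import *
c=cal('top0.png')
for n,u,v,z in [('objtop',215,289,.058),('objcollar',218,290,.022),('lug',220,304,.017),('green',180,288,.02),('greenlug',173,278,.017),('red',229,336,.02),('redlug',215,334,.017),('long top',273,282,.084),('nest rim',426,267,.022),('blade',418.5,289,.034),('cap',495,290,.083),('bottle',270,187,.07),('beaker rim',184,213,.08),('pA',411,232,.012),('pB',516,272,.012),('pC',498,328,.012),('pD',391,287,.012)]:
    print(n,atz(c,u,v,z).round(4))
i=cv2.imread('pics/top0.png')
a=cv2.resize(i[255:355,150:290],None,fx=4,fy=4,interpolation=3);b=cv2.resize(i[225:335,385:525],None,fx=5,fy=5,interpolation=3)
cv2.imwrite('pics/stand.png',b);cv2.imwrite('pics/obj.png',a)
```

```text
objtop [0.4962 0.3236 0.058 ]
objcollar [0.4952 0.3259 0.022 ]
lug [0.4659 0.3221 0.017 ]
green [0.5001 0.407  0.02  ]
greenlug [0.5215 0.4237 0.017 ]
red [0.3998 0.301  0.02  ]
redlug [0.4039 0.331  0.017 ]
long top [0.5083 0.2028 0.084 ]
nest rim [ 0.5403 -0.1146  0.022 ]
blade [ 0.4937 -0.0945  0.034 ]
cap [ 0.4892 -0.2351  0.083 ]
bottle [0.705  0.2122 0.07  ]
beaker rim [0.6497 0.3854 0.08  ]
pA [ 0.6172 -0.0874  0.012 ]
pB [ 0.5288 -0.3087  0.012 ]
pC [ 0.4115 -0.2629  0.012 ]
pD [ 0.499  -0.0406  0.012 ]
```

View pics/stand.png

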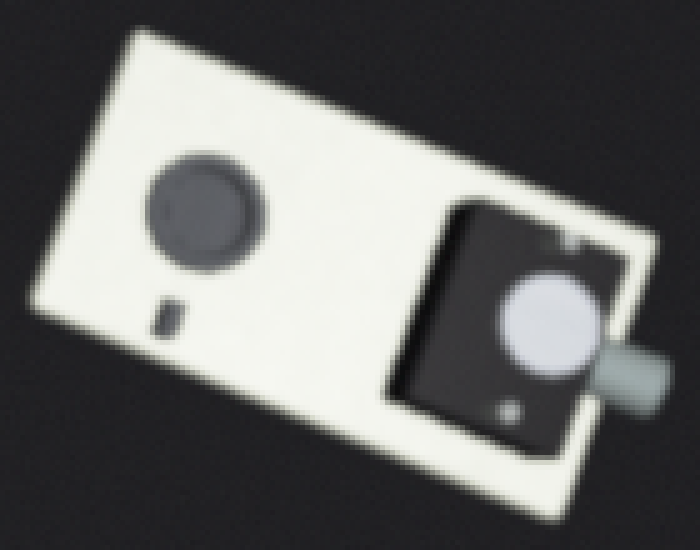

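The stand's yaw is about -21.6°, the nest is at about (0.538,-0.1145) and the plunger at about (0.490,-0.235). The objective is at about (0.495,0.325) with its lug azimuth near 187°. Next I move to a hover over it.

Emit:
play_rows:
  steps:
    - [[-0.0376, -0.0092, 0.001, 0], [-0.0376, -0.0092, 0.001, 0], [-0.0376, -0.0092, 0.001, 0], [-0.0376, -0.0092, 0.001, 0], [-0.0376, -0.0092, 0.001, 0]]

```text
time: 0.52
ee_pos: [0.3313, 0.4234, 0.226]
tcp_rot: [-180.0, -0.0, 162.6]
wrist_force: [-0.4, 0.6, 0.7]
opening: 0.0855
grasp_force: 0.0
```

Emit:
play_rows:
  steps:
    - [[-0.0376, -0.0092, 0.001, 0], [-0.0376, -0.0092, 0.001, 0], [-0.0376, -0.0092, 0.001, 0], [-0.0376, -0.0092, 0.001, 0], [-0.0376, -0.0092, 0.001, 0]]

```text
time: 0.93
ee_pos: [0.4971, 0.3231, 0.2209]
tcp_rot: [-180.0, -0.0, 162.6]
wrist_force: [0.7, 1.2, -0.4]
opening: 0.0852
grasp_force: 0.0
```

Emit:
play_rows:
  steps:
    - [[0, 0, 0, -0.085], [0, 0, 0, -0.085], [0, 0, 0, -0.085], [0, 0, 0, -0.085], [0, 0, 0, -0.085]]

```text
time: 1.35
ee_pos: [0.4958, 0.3243, 0.2208]
tcp_rot: [-180.0, -0.0, -172.8]
wrist_force: [-0.7, 0.1, -0.4]
opening: 0.0852
grasp_force: 0.0
```

Run:
```python
from h import *
c=snap('wrist','w1.png');print({k:c[k] for k in c if k!='img'})
o=bot.get_obs();print(o['q'],o['ee_pos'],o['tcp_rot'],o['wrist_force'])
```

```text
{'vfov': 58.40902831863469, 'cx': 326.22287045797816, 'cy': 239.0555371504341, 'xyz': array([0.41420665, 0.31400457, 0.36348954]), 'attitude': array([1.61518154e+02, 3.03445028e-02, 9.71894851e+01])}
[3.31957934e+01 1.07835109e+01 1.53583762e+01 9.46328115e+01
 2.08030139e-04 2.56854551e+01] [0.49575058 0.32435935 0.22074706] [-1.79975072e+02 -5.23104746e-02 -1.72489673e+02] [ 1.37067288 -0.23983456 -0.0993775 ]
```

View pics/w1.png

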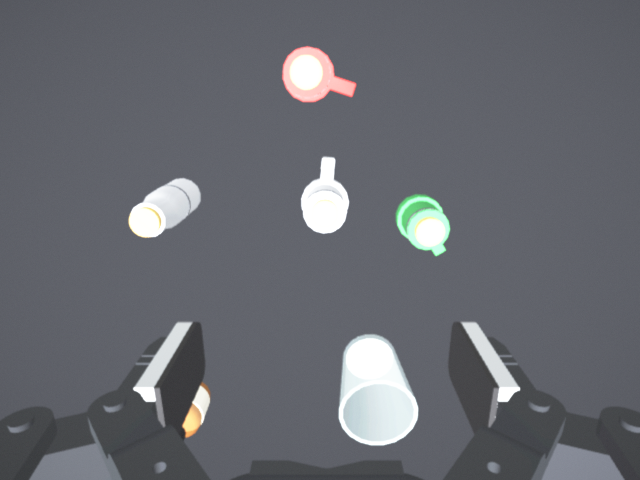

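The wrist view shows the silver objective's collar at about (325,201) with its lug tip at (328,158) pointing up. The green one is to the right, the red one above, and the long one to the left. I'll fit the pose by silhouette.

```bash
cat > fit.py <<'E'
from h import *
from scipy.optimize import minimize
t=np.linspace(0,2*np.pi,40)
def mask(c,p,z0=0):
    x,y,a=p;m=np.zeros((480,640),np.uint8);ca,sa=np.cos(a),np.sin(a)
    def hull(P):
        P=np.array(P);W=np.c_[x+ca*P[:,0]-sa*P[:,1],y+sa*P[:,0]+ca*P[:,1],P[:,2]+z0]
        q=np.array([proj(c,w) for w in W]);cv2.fillConvexPoly(m,cv2.convexHull((q*16).astype(np.int32)),255,cv2.LINE_AA,4)
    cyl=lambda r,zz:[(r*np.cos(k),r*np.sin(k),z) for z in zz for k in t]
    hull(cyl(.016,(.003,.012)));hull(cyl(.019,(.012,.022)));hull(cyl(.016,(.022,.052)));hull(cyl(.0105,(.052,.058)))
    hull([(u,v,z) for u in(.015,.036) for v in(-.005,.005) for z in(.012,.022)])  # +x of p = lug direction
    return m
def fit(c,seg,p0,z0=0):
    s=cv2.GaussianBlur(seg,(5,5),0).astype(float)
    f=lambda p:np.abs(cv2.GaussianBlur(mask(c,(p[0],p[1],p[2]*10),z0),(5,5),0)-s).sum()/255
    r=minimize(f,[p0[0],p0[1],p0[2]/10],method='Nelder-Mead',options=dict(initial_simplex=[[p0[0]+a,p0[1]+b,p0[2]/10+d] for a,b,d in((0,0,0),(.006,0,0),(0,.006,0),(0,0,.02))]))
    return r.x*[1,1,10],r.fun,(s>127).sum()
E
python3 - <<'E'
from fit import *
c=cal('w1.png');i=cv2.imread('pics/w1.png')
g=(i.max(2)>70).astype(np.uint8)
n,l=cv2.connectedComponents(g);seg=(l==l[201,325]).astype(np.uint8)*255
p,e,N=fit(c,seg,(.495,.325,np.radians(187)));print(p,np.degrees(p[2]),e,N)
print(proj(c,bot.get_obs()['ee_pos']))
E
```

```text
[0.68730556 0.07998572 4.13323435] 236.81688403447714 298905.9529411765 302519
(np.float64(326.6049032307365), np.float64(326.04724729431564))
```

Run:
```python
from fit import *
c=cal('w1.png');i=cv2.imread('pics/w1.png')
print(i[150:240:6,325].max(1),i[201,290:360:5].max(1),i[165,315:340:2].max(1),i[120,200])
g=(i.max(2)>56).astype(np.uint8)
g=cv2.morphologyEx(g,cv2.MORPH_CLOSE,np.ones((5,5)))
n,l,st,ce=cv2.connectedComponentsWithStats(g)
k=np.argmin(np.linalg.norm(ce-[325,200],axis=1)*1.+(st[:,4]<300)*1e4+(st[:,4]>6000)*1e4);print(st[k],ce[k])
seg=(l==k).astype(np.uint8)*255
p,e,N=fit(c,seg,(.495,.325,np.radians(187)));print(p,np.degrees(p[2]),e,N)
```

```text
[109 167 255 255 255 255 242 255 255 255 255 255 255 255 110] [109 109 129 255 255 255 255 255 255 255 255 255 110 108] [110 110 108 253 255 255 255 255 255 255 137 111 109] [109 101  99]
[        -1 2147483647          0          0          0] [nan nan]
[0.49530701 0.32648521 3.35061993] 191.9763809823975 2440.070588235294 0
```

Run:
```python
from fit import *
c=cal('w1.png');i=cv2.imread('pics/w1.png')
g=(i.max(2)>180).astype(np.uint8)
n,l=cv2.connectedComponents(g);seg=(l==l[201,325]).astype(np.uint8)*255
p,e,N=fit(c,seg,(.495,.325,np.radians(187)));print(p,np.degrees(p[2]),e,N)
print(bot.get_obs()['ee_pos'])
```

```text
[0.49693003 0.32280995 3.18673303] 182.58635327293334 42.76470588235294 2427
[0.49575058 0.32435935 0.22074706]
```

Emit:
play_rows:
  steps:
    - [[-0.0005, -0.0009, 0.02, 0], [-0.0004, -0.0008, 0.02, 0], [0, 0, 0.02, 0], [0, 0, 0.02, 0], [0, 0, 0.02, 0]]
  gripper: 0.054

```text
time: 1.82
ee_pos: [0.4967, 0.3228, 0.12]
tcp_rot: [-180.0, -0.0, -173.2]
wrist_force: [0.5, 0.6, 0.2]
opening: 0.0543
grasp_force: 0.0
```

Emit:
play_rows:
  steps:
    - [[0, 0, 0.02, 0], [0, 0, 0.02, 0], [0, 0, 0.02, 0], [0, 0, 0.02, 0], [0, 0, 0.017, 0]]

```text
time: 2.23
ee_pos: [0.4963, 0.3226, 0.0225]
tcp_rot: [-180.0, -0.1, -173.2]
wrist_force: [0.2, -0.6, 0.0]
opening: 0.054
grasp_force: 0.0
```

Emit:
play_rows:
  steps:
    - [[0, 0, 0, 0], [0, 0, 0, 0], [0, 0, 0, 0], [0, 0, 0, 0], [0, 0, 0, 0]]
  gripper: 0.02
  squeeze: 40

```text
time: 2.65
ee_pos: [0.4974, 0.3233, 0.0254]
tcp_rot: [180.0, 0.1, -173.1]
wrist_force: [0.7, 0.2, -2.6]
opening: 0.0307
grasp_force: 39.7
```

Emit:
play_rows:
  steps:
    - [[0, 0, -0.01, 0], [0, 0, -0.025, 0], [0, 0, -0.03, 0], [0, 0, -0.03, 0], [0, 0, -0.03, 0]]

```text
time: 3.07
ee_pos: [0.4967, 0.3229, 0.1519]
tcp_rot: [180.0, 0.0, -173.1]
wrist_force: [-0.2, 0.9, -1.6]
opening: 0.0309
grasp_force: 39.9
```

Run:
```python
from h import *
c=snap('wrist','w2.png')
o=bot.get_obs();print(o['q'],o['ee_pos'],o['tcp_rot'],o['wrist_force'],o['opening'],o['grasp_force'])
```

```text
[ 3.30240349e+01  9.67716957e+00  7.23009037e+00  8.70332508e+01
 -1.88947317e-04  2.60859425e+01] [0.4983531  0.32393046 0.15875594] [ 179.77165596    0.46681592 -173.06283867] [-0.77274501 -1.16840704  3.18663011] 0.030934972134726943 40.038102865219116
```

View pics/w2.png

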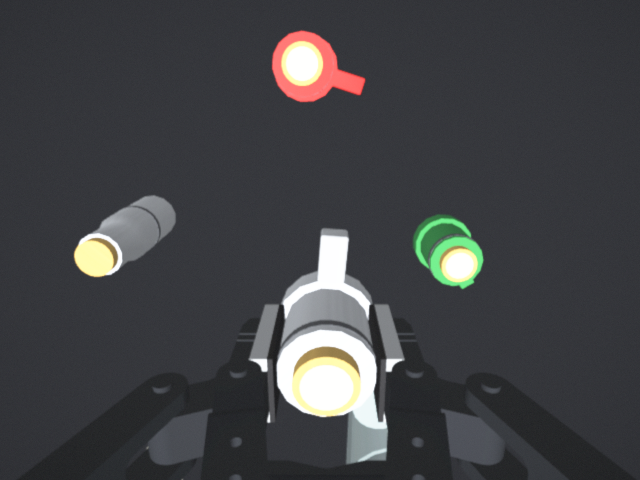

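The objective is held level, lug tip at (335,231), thread top at (326,386). Now I carry it to a hover beside the nest.

Emit:
play_rows:
  steps:
    - [[-0.002, -0.015, -0.01, 0], [-0.0039, -0.032, -0.01, 0], [-0.0039, -0.034, -0.01, 0], [-0.004, -0.034, -0.01, 0], [-0.004, -0.034, -0.005, 0]]

```text
time: 3.53
ee_pos: [0.5328, 0.1755, 0.1964]
tcp_rot: [180.0, 0.1, -173.0]
wrist_force: [0.5, -0.2, -2.3]
opening: 0.0308
grasp_force: 40.1
```

Emit:
play_rows:
  steps:
    - [[-0.004, -0.034, 0, 0], [-0.004, -0.034, 0, 0], [-0.004, -0.034, 0, 0], [-0.004, -0.034, 0, 0], [-0.004, -0.034, 0, 0]]

```text
time: 3.95
ee_pos: [0.5729, 0.0087, 0.1951]
tcp_rot: [-180.0, 0.0, -173.1]
wrist_force: [1.0, -0.3, -1.2]
opening: 0.0309
grasp_force: 40.1
```

Emit:
play_rows:
  steps:
    - [[-0.004, -0.034, 0, 0], [-0.004, -0.034, 0, 0], [-0.004, -0.034, 0, 0], [-0.004, -0.034, 0, 0], [-0.0042, -0.0235, 0, 0]]

```text
time: 4.37
ee_pos: [0.6121, -0.1483, 0.1948]
tcp_rot: [-180.0, 0.0, -173.2]
wrist_force: [0.7, 0.4, -2.4]
opening: 0.0313
grasp_force: 40.2
```

Emit:
play_rows:
  steps:
    - [[0, 0, 0, 0.0845], [0, 0, 0, 0.0845], [0, 0, 0, 0.0845], [0, 0, 0, 0.0845], [0, 0, 0, 0.0845]]

```text
time: 4.78
ee_pos: [0.6119, -0.1456, 0.1948]
tcp_rot: [-180.0, 0.0, 162.5]
wrist_force: [-0.2, 1.0, -0.7]
opening: 0.0307
grasp_force: 40.2
```

Emit:
play_rows:
  steps:
    - [[0, 0, 0, 0], [0, 0, 0, 0], [0, 0, 0, 0], [0, 0, 0, 0], [0, 0, 0, 0]]

```text
time: 5.2
ee_pos: [0.6123, -0.145, 0.1944]
tcp_rot: [-180.0, 0.0, 162.8]
wrist_force: [0.1, 0.4, -1.5]
opening: 0.0309
grasp_force: 40.2
```

Run:
```python
from h import *
c=snap('wrist','w3.png')
o=bot.get_obs();print(o['q'],o['ee_pos'],o['tcp_rot'],o['wrist_force'],o['opening'],o['grasp_force'])
print({k:c[k] for k in c if k!='img'})
```

```text
[-1.33250117e+01  1.55336475e+01  1.80545056e+01  9.25210368e+01
 -1.33549683e-03  3.88336862e+00] [ 0.61227238 -0.14502413  0.19433864] [-1.79998655e+02 -8.77757491e-05  1.62791620e+02] [-0.60994388 -0.37244897 -1.97018177] 0.030744019628706366 40.242462158203125
{'vfov': 58.40902831863469, 'cx': 326.22287045797816, 'cy': 239.0555371504341, 'xyz': array([ 0.53354453, -0.12096252,  0.33706396]), 'attitude': array([1.61458687e+02, 2.30411859e-02, 7.28346400e+01])}
```

View pics/w3.png

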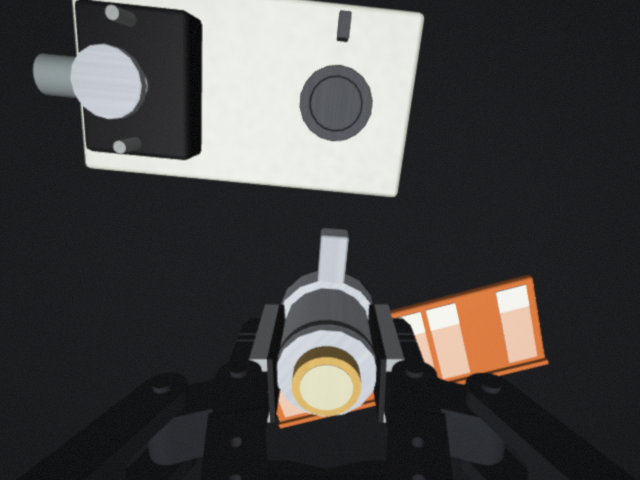

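Nest centre is about (336,103), blade top near (345,15–40), held lug's tip at (334,237) and thread top at (326,386). I'll compute the nest and held-part offsets in the same camera frame.

Run:
```python
from h import *
c=cal('w3.png');i=cv2.imread('pics/w3.png');g=cv2.cvtColor(i,cv2.COLOR_BGR2GRAY)
print('bg',g[230,150],'plate',g[150,250],'ring',g[103,308],g[103,336])
o=bot.get_obs();tcp=np.array(o['ee_pos']);Rt=R.from_euler('xyz',o['tcp_rot'],degrees=True).as_matrix()
# nest ring ellipse
m=(g[50:155,280:395]<170).astype(np.uint8)
cs,_=cv2.findContours(m,cv2.RETR_EXTERNAL,cv2.CHAIN_APPROX_NONE)
k=max((q for q in cs if 2000<cv2.contourArea(q)<8000),key=cv2.contourArea)
e=cv2.fitEllipse(k);u,v=e[0][0]+280,e[0][1]+50;print('ring',u,v,e[1]);N=atz(c,u,v,.022);print('nest',N)
d=[np.hypot(*(atz(c,q[0][0]+280,q[0][1]+50,.022)-N)[:2]) for q in k];print('r',np.mean(d),np.std(d))
# plate edges by line fit
def edge(pts,horizontal):
    P=[]
    for a in pts:
        if horizontal: col=g[170:215,a].astype(int);j=np.argmin(np.diff(col));P.append(atz(c,a,170.5+j,.012)[:2])
        else: row=g[a,385:440].astype(int);j=np.argmin(np.diff(row));P.append(atz(c,385.5+j,a,.012)[:2])
    L=cv2.fitLine(np.array(P,np.float32),cv2.DIST_HUBER,0,.01,.01).ravel();return L
A=edge(range(210,385,5),True);B=edge(range(25,180,5),False)
for n,L in(('bottom(y-axis)',A),('right(x-axis)',B)):print(n,L,np.degrees(np.arctan2(L[1],L[0])))
for n,L in(('x dist nest-edge (65)',A),('y dist (55)',B)):print(n,abs(np.cross(L[:2],N[:2]-L[2:])))
cap=atz(c,107,80,.083);print('cap',cap)
for s in(.168,.1706,.173):
    t=atz(c,326.5,387,s+.058);l=atz(c,334,237,s+.022);w=l-t
    print(s,'thread',t[:2],'tool',Rt.T@(t-tcp),'lug len',np.hypot(*w[:2]),'az',np.degrees(np.arctan2(w[1],w[0])))
```

```text
bg 29 plate 237 ring 82 90
ring 335.61693954467773 102.52186584472656 (72.21048736572266, 75.38825988769531)
nest [ 0.54017827 -0.11626781  0.022     ]
r 0.025193965666190483 0.0005165028892210976
bottom(y-axis) [ 0.38640222  0.9223304   0.59071046 -0.16369636] 67.26918
right(x-axis) [ 0.92236394 -0.38632205  0.5380024  -0.05654816] -22.725838
x dist nest-edge (65) 0.06493386995807468
y dist (55) 0.054242655040225
cap [ 0.49001763 -0.23502622  0.083     ]
0.168 thread [ 0.61514226 -0.14612446] tool [-0.00306688 -0.00020277 -0.03166136] lug len 0.036945879851692724 az 158.6356181771547
0.1706 thread [ 0.61323206 -0.14553542] tool [-0.00106793 -0.00020529 -0.03426136] lug len 0.03580472122767664 az 158.57790997123462
0.173 thread [ 0.6114688  -0.14499169] tool [ 0.00077727 -0.00020761 -0.03666135] lug len 0.03475137831060035 az 158.52127698751136<stdin>:20: DeprecationWarning: Arrays of 2-dimensional vectors are deprecated. Use arrays of 3-dimensional vectors instead. (deprecated in NumPy 2.0)
```

Emit:
play_rows:
  steps:
    - [[0.0156, 0.0012, 0, 0], [0.0156, 0.0012, 0, 0], [0.0156, 0.0012, 0, 0], [0.0156, 0.0011, 0, 0], [0.0157, 0.0011, 0, 0]]

```text
time: 5.67
ee_pos: [0.5387, -0.116, 0.1942]
tcp_rot: [-180.0, -0.0, 162.8]
wrist_force: [-0.6, -0.5, -1.8]
opening: 0.0308
grasp_force: 40.2
```

Emit:
play_rows:
  steps:
    - [[0, 0, 0.02, 0.012], [0, 0, 0.02, 0.011], [0, 0, 0.02, 0], [0, 0, 0.02, 0], [0, 0, 0.02, 0]]

```text
time: 6.08
ee_pos: [0.5394, -0.1162, 0.0935]
tcp_rot: [180.0, 0.0, 161.5]
wrist_force: [0.3, 0.2, -2.4]
opening: 0.0308
grasp_force: 40.2
```

Emit:
play_rows:
  steps:
    - [[0, 0, 0.015, 0], [0, 0, 0.012, 0], [0, 0, 0.009, 0], [0, 0, 0.002, 0], [0, 0, 0, 0]]

```text
time: 6.5
ee_pos: [0.5393, -0.1163, 0.0561]
tcp_rot: [-180.0, -0.0, 161.4]
wrist_force: [0.5, 0.4, -2.1]
opening: 0.0308
grasp_force: 40.2
```

Run:
```python
from h import *
c=snap('wrist','w4.png')
o=bot.get_obs();print(o['ee_pos'],o['tcp_rot'],o['wrist_force'],o['torque'])
tcp=np.array(o['ee_pos'])
c2=snap('top','t4.png')
cv2.imwrite('pics/w4c.png',cv2.resize(c['img'][140:440,160:500],None,fx=2,fy=2,interpolation=3)[:600,:800])
```

```text
[ 0.53971066 -0.11633455  0.05683354] [1.79996612e+02 3.11212760e-02 1.61428412e+02] [ 0.61799281  0.78965108 -0.6562088 ] [ 0.06662443 -0.06467231  0.04553047]
```

View pics/w4c.png

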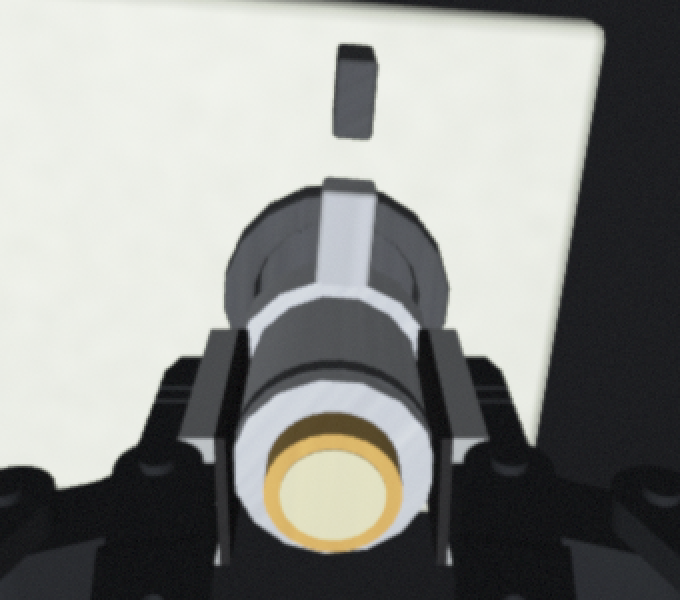

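The view shows the lug in line with the blade and the part centred laterally over the ring. I'll lower it gently.

Emit:
play_rows:
  steps:
    - [[0, 0, 0.003, 0], [0, 0, 0.003, 0], [0, 0, 0.003, 0], [0, 0, 0.002, 0], [0, 0, 0.002, 0]]

```text
time: 7.02
ee_pos: [0.5394, -0.1163, 0.043]
tcp_rot: [-180.0, -0.0, 161.4]
wrist_force: [-0.2, -0.3, -2.1]
opening: 0.0308
grasp_force: 40.2
```

Emit:
play_rows:
  steps:
    - [[0, 0, 0.001, 0], [0, 0, 0.001, 0], [0, 0, 0.001, 0], [0, 0, 0.0005, 0], [0, 0, 0, 0]]

```text
time: 7.43
ee_pos: [0.5394, -0.1163, 0.0397]
tcp_rot: [-180.0, -0.0, 161.4]
wrist_force: [0.1, 1.3, -3.1]
opening: 0.0307
grasp_force: 40.2
```

Emit:
play_rows:
  steps:
    - [[0, 0, 0.0005, 0], [0, 0, 0.0005, 0], [0, 0, 0.0005, 0], [0, 0, 0, 0], [0, 0, 0, 0]]

```text
time: 7.85
ee_pos: [0.5394, -0.1163, 0.0382]
tcp_rot: [180.0, -0.0, 161.4]
wrist_force: [-0.1, 0.3, -1.6]
opening: 0.031
grasp_force: 40.2
```

Emit:
play_rows:
  steps:
    - [[0, 0, 0.0004, 0], [0, 0, 0.0004, 0], [0, 0, 0.0002, 0], [0, 0, 0, 0], [0, 0, 0, 0]]

```text
time: 8.27
ee_pos: [0.5395, -0.1163, 0.0375]
tcp_rot: [-180.0, 0.0, 161.4]
wrist_force: [-0.2, -0.8, 0.2]
opening: 0.0311
grasp_force: 40.4
```

Emit:
play_rows:
  steps:
    - [[0, 0, 0.0003, 0], [0, 0, 0.0002, 0], [0, 0, 0, 0], [0, 0, 0, 0], [0, 0, 0, 0]]

```text
time: 8.68
ee_pos: [0.5397, -0.1164, 0.0374]
tcp_rot: [180.0, 0.0, 161.4]
wrist_force: [-1.2, 1.6, 4.9]
opening: 0.0308
grasp_force: 40.9
```

Emit:
play_rows:
  steps:
    - [[0, 0, 0, 0], [0, 0, 0, 0], [0, 0, 0, 0], [0, 0, 0, 0], [0, 0, 0, 0]]
  gripper: 0.052

```text
time: 9.1
ee_pos: [0.5394, -0.1163, 0.0367]
tcp_rot: [-180.0, -0.0, 161.4]
wrist_force: [0.3, -0.4, -0.3]
opening: 0.0518
grasp_force: 0.0
```

Run:
```python
from h import *
c=snap('wrist','w5.png')
o=bot.get_obs();print(o['ee_pos'],o['tcp_rot'],o['wrist_force'],o['opening'])
cv2.imwrite('pics/w5c.png',cv2.resize(c['img'][140:440,160:500],None,fx=2,fy=2,interpolation=3))
```

```text
[ 0.53941007 -0.11630259  0.03666462] [-1.79998579e+02 -9.22555046e-03  1.61416888e+02] [-0.42849325  0.1039958  -0.97399716] 0.051859788408559385
```

View pics/w5c.png

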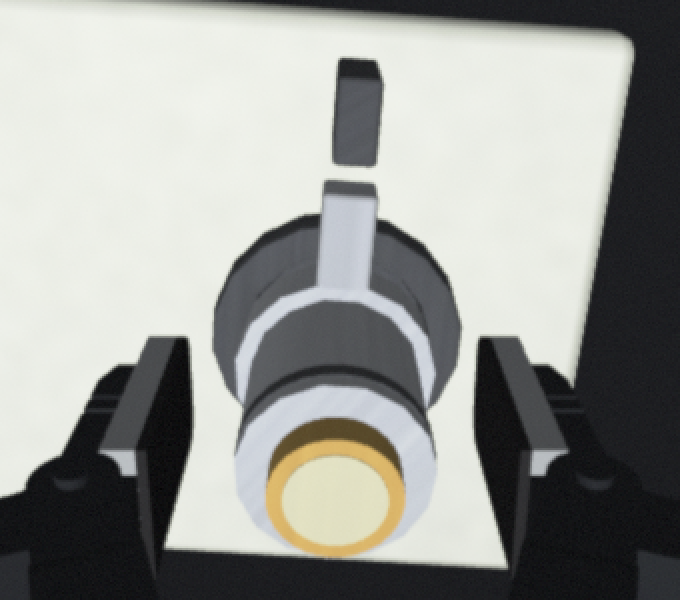

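It is seated and released, lug at (350,190) in the crop, pointing at the blade at (357,140). I'll rise straight up and check.

Emit:
play_rows:
  steps:
    - [[0, 0, -0.01, 0], [0, 0, -0.02, 0], [0, 0, -0.03, 0], [0, 0, -0.035, 0], [0, 0, -0.035, 0]]

```text
time: 9.57
ee_pos: [0.5389, -0.1162, 0.1687]
tcp_rot: [-180.0, -0.0, 161.4]
wrist_force: [-0.0, -0.2, -0.4]
opening: 0.0521
grasp_force: 0.0
```

Run:
```python
from h import *
c=snap('wrist','w6.png')
o=bot.get_obs();print(o['ee_pos'],o['tcp_rot'],o['wrist_force'],o['opening'])
N=proj(c,(.5401,-.1165,.03));print(N)
u,v=int(N[0]),int(N[1]);print(u-100,v-90)
cv2.imwrite('pics/w6c.png',cv2.resize(c['img'][v-90:v+60,u-100:u+100],None,fx=4,fy=4,interpolation=3))
```

```text
[ 0.54110465 -0.11664721  0.17656207] [179.9414338    0.52306012 161.42092838] [-2.86625258  0.1874315   5.06705482] 0.05170897054013068
(np.float64(326.85314404793627), np.float64(224.05738916592395))
226 134
```

View pics/w6c.png

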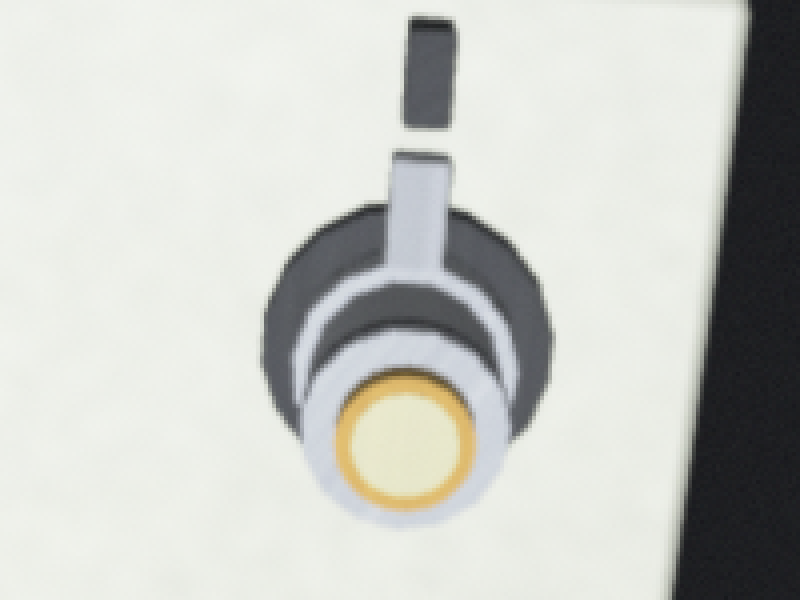

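Emit:
play_rows:
  steps:
    - [[0.0017, -0.0259, 0, 0], [0.0017, -0.0259, 0, 0], [0.0017, -0.0259, 0, 0], [0.0017, -0.0258, 0, 0], [0.0018, -0.0258, 0, 0]]
  gripper: 0

```text
time: 10.03
ee_pos: [0.4896, -0.2371, 0.1675]
tcp_rot: [-180.0, 0.0, 161.4]
wrist_force: [0.1, -0.3, 0.1]
opening: 0.0002
grasp_force: 0.0
```

Emit:
play_rows:
  steps:
    - [[0, 0, 0, 0], [0, 0, 0.01, 0], [0, 0, 0.02, 0], [0, 0, 0.02, 0], [0, 0, 0.015, 0]]

```text
time: 10.45
ee_pos: [0.49, -0.2351, 0.0998]
tcp_rot: [180.0, -0.1, 161.5]
wrist_force: [-0.4, -0.6, -0.9]
opening: 0.0001
grasp_force: 0.0
```

Run:
```python
from h import *
c=cal('w6.png')
l=atz(c,331.5,174,.036);t=atz(c,226+406/4,134+443/4,.072);w=l-t
print('lug',l,'thread',t,np.hypot(*w[:2]),np.degrees(np.arctan2(w[1],w[0])))
o=bot.get_obs();print(o['ee_pos'],o['tcp_rot'],o['wrist_force'],o['opening'],o['grasp_force'])
c=snap('scene','s7.png');print(proj(c,(.49,-.236,.083)))
cv2.imwrite('pics/s7c.png',cv2.resize(c['img'][60:220,200:360],None,fx=3.7,fy=3.7,interpolation=3))
```

```text
lug [ 0.50750908 -0.1024279   0.036     ] thread [ 0.54048212 -0.11626703  0.072     ] 0.035759520558109936 157.23170277812926
[ 0.49001116 -0.2350962   0.09984741] [ 1.79978368e+02 -5.55932276e-02  1.61463311e+02] [-0.40766667 -0.5567818  -0.87156036] 0.00012728581998284422 0.0
(np.float64(273.0684657450446), np.float64(114.06493959000564))
```

View pics/s7c.png

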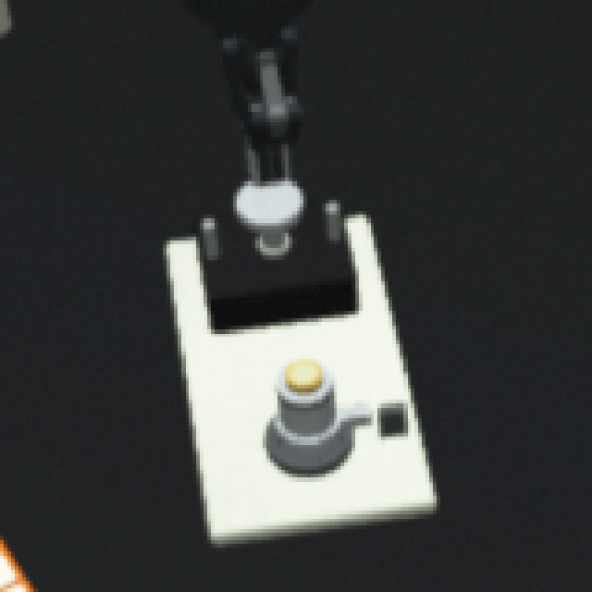

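The scene view shows the objective upright in the nest with its lug towards the blade, and the shut fingers centred over the cap. Measured lug azimuth is 157.2°, against 157.3° wanted. Now I press the plunger.

Emit:
play_rows:
  steps:
    - [[0, 0, 0.005, 0], [0, 0, 0.005, 0], [0, 0, 0.004, 0], [0, 0, 0.003, 0], [0, 0, 0.003, 0]]

```text
time: 10.92
ee_pos: [0.4905, -0.2361, 0.0822]
tcp_rot: [-180.0, 0.1, 161.4]
wrist_force: [-1.2, 1.8, 4.1]
opening: -0.0001
grasp_force: 2.0
```

Emit:
play_rows:
  steps:
    - [[0, 0, 0.002, 0], [0, 0, 0.002, 0], [0, 0, 0.002, 0], [0, 0, 0.002, 0], [0, 0, 0.001, 0]]

```text
time: 11.33
ee_pos: [0.4905, -0.2361, 0.0735]
tcp_rot: [180.0, 0.1, 161.4]
wrist_force: [-1.8, 2.8, 7.3]
opening: -0.0
grasp_force: 3.5
```

Emit:
play_rows:
  steps:
    - [[0, 0, 0, 0], [0, 0, 0, 0], [0, 0, 0, 0], [0, 0, 0, 0], [0, 0, 0, 0]]

```text
time: 11.75
ee_pos: [0.4905, -0.2361, 0.0737]
tcp_rot: [180.0, 0.1, 161.4]
wrist_force: [-1.2, 2.8, 6.8]
opening: 0.0
grasp_force: 3.4
```

Emit:
play_rows:
  steps:
    - [[0, 0, 0.001, 0], [0, 0, 0.001, 0], [0, 0, 0.0007, 0], [0, 0, 0, 0], [0, 0, 0, 0]]

```text
time: 12.17
ee_pos: [0.4905, -0.2362, 0.0711]
tcp_rot: [180.0, 0.1, 161.4]
wrist_force: [-1.6, 1.2, 7.7]
opening: 0.0001
grasp_force: 3.9
```

Emit:
play_rows:
  steps:
    - [[0, 0, 0, 0], [0, 0, 0, 0], [0, 0, 0, 0], [0, 0, 0, 0], [0, 0, 0, 0]]

```text
time: 12.58
ee_pos: [0.4905, -0.2362, 0.0712]
tcp_rot: [180.0, 0.1, 161.4]
wrist_force: [-2.0, 2.7, 7.5]
opening: -0.0
grasp_force: 3.9
```

Run:
```python
from h import *
c=snap('scene','s8.png');snap('top','t8.png')
o=bot.get_obs();print(o['ee_pos'],o['wrist_force'],o['grasp_force'])
cv2.imwrite('pics/s8c.png',cv2.resize(c['img'][85:195,230:340],None,fx=5,fy=5,interpolation=3))
```

```text
[ 0.49046159 -0.2361658   0.07113993] [-1.29808805  1.2739206   8.3346011 ] 3.8879984244704247
```

View pics/s8c.png

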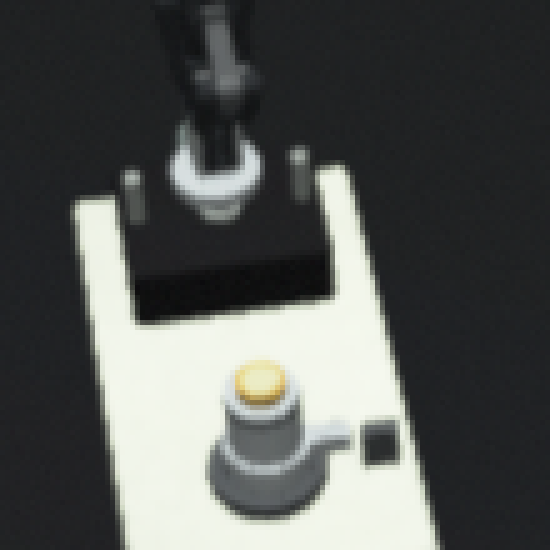

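The cap is level with the posts: TCP height 71.1 mm and about 8 N. The objective is undisturbed, so I'm handing in.

```bash
python3 -c "
from workcell import bot
print(bot.job_done())"
```

```text
the job is handed in; nothing more can be done
None
```

The objective stands upright in the nest with its lug measured within 0.1° of the index-blade direction, and the plunger is held about level with the posts (fingertips at 71.1 mm, about 8 N); I handed the job in at about 12.7 s, but no verdict came back.

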